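# Let a carton into the pedal-lid receiving chute

### The arm

A 7-joint arm with a two-finger parallel gripper is mounted at the origin on the work surface. World frame = base frame: x ahead of the robot, y to its left, z up, the work surface at z = 0. Lengths are in m, angles in rad, forces in N, time in s.
With the tool pointing down it reaches from about 0.425 to 0.875 m from the base axis. Payload 4.7 kg.
Tool frame: the origin (TCP) lies between the finger pads; the fingertips stand 19 mm ahead of it and the grasp point (between the pads) is the TCP (robot.tip_reach is the distance from the TCP to the fingertips, in m); z points along the fingers, x is the direction in which the jaws open and shut, and the axes are right-handed (so a half turn about z gives the same grasp; the last joint's range is limited). The gripper opens to 85 mm and grips with 20 to 120 N. Pads are 22 mm wide; open, the fingers measure 114 mm over their backs; the gripper's body (76 mm by 85 mm) begins 54 mm behind the grasp point. The pads swing forward as they close: fully open they stand 13 mm farther back than shut.
Start: joints at [1.157, 0.321, -0.07, 1.45, 0.023, 1.371, -0.057], TCP at [0.27, -0.591, 0.25] pointing down, gripper open.
Joint ranges: [-2.86, 2.86], [-0.3, 2.09], [-1.38, 1.24], [0.06, 2.45], [-1.56, 4.7], [0.09, 2.05], [-2.69, 2.69]. Speed limits (rad/s): [2.57, 2.57, 3.14, 3.14, 3.14, 3.14, 3.14].

### API

Orientations are given as a unit quaternion [x, y, z, w].
In Python, from workcell import robot gives the robot as it stands.
- The arm moves only by the tool arm_command, never from a script. Its argument "commands" is one flat list of numbers, 4 for each row, row after row: the shift along the tool's x, y, z in mm, then the turn about the tool's z in degrees. In form: [x, y, z, spin, x, y, z, spin, ...]. A call has 1 to 5 rows; each row shifts and turns the pose as measured when the row begins, along the tool's axes as they then stand; what a row does not reach is not made up. A row lasts 1/10 s, in which the tool goes at most 50 mm and 8.59 degrees, less where a joint would pass 70% of its speed; a pose out of reach is approached as far as the arm can. A call is refused whole if a number of a shift passes 50 or a number of a turn 8.59, either way. A call with a gripper value outside its range is refused whole. "fingers" is the closure, from -1 (fully open) to 1 (shut), so that 0 is half open, set as the call begins (left out, the last holds). The fingers move at their own pace and stop on an object; the grip force is fixed at half the most. Time passes only in rows, so rows that do not move let the fingers close. It gives the time, the measured TCP pose, the force and the opening at its end, in the units of the state.
- robot.get_obs(): the state, without advancing time (a new reading comes with each control period).
- robot.grab_frame(name): name is "side" or "top"; returns a dict with "pixels" (384x512x3 uint8, blue, green, red), "fx", "fy", "cx", "cy" (pixels), "R" (3x3) and "t" (3): a world point X has camera coordinates R X + t. Camera axes: x right, y down, z forward; pixel columns grow to the right and rows downward; lengths in m; the calibration is good to about 2 mm. A picture is of the moment at which its call begins. There is no depth.
- robot.close_job(): hands the job in, once; it reports no verdict.
Trained networks look in the newest picture that a camera, given by its name, has taken for a name from the list of things; names that differ only in an ending like _2 or _b are one class to them, and where a whole thing is asked for, a point or a joint stands for the part that bears it (a point fixed in the world has none). Each returns a list of dicts, best first, with "p" (0 to 1); they miss things now and then, are a little off and sometimes report something else, mostly with a low value. They report only what shows in the picture. A call takes as long as a camera call. They do not tell look-alikes from the thing itself.
- robot.search_frame(label, camera): "bbox" ([left, top, right, bottom] in pixels, round what is visible of it).
- robot.landmark_of(label, camera): "uv" ([column, row] in pixels: a listed point, or the origin of a listed thing).
The state is a dict: "time": time; "joints": joint angles; "dq": joint speeds; "joint_torque": joint torques, N m; "position": TCP position; "tool_rot": TCP orientation; "wrist_force": force on the tool from outside, world axes, zero at the start; "ft_torque": the same for the moment, N m; "gripper_width": finger opening in m.
Only numpy, scipy, OpenCV 4.12 (cv2) and the standard library are available. Lean on these libraries where they do the work, as an engineer would, in place of code of your own. Each camera call takes 0.05 s, during which the arm holds its last target.

### The job

Push the small carton off the chute's flat ledge onto the rollers, so that it runs down and waits at the closed lid. Then press the pedal gently down until you feel it come up against its rubber buffer, so that the lid is fully up, without leaning hard on it, and keep it down until the carton has run right in under the hood. Then ease the pedal slowly back up so that the lid closes behind the carton without slamming, and leave the other things on the bench where they are.

Things in the scene. Friction and masses are not known exactly. Their poses are not given: they have to be found in the camera images.
- chute: fixed receiving chute, 130 mm wide (its x), 500 mm long (its y), origin on the table under the lane's middle line, z up. High end +y: flat ledge y 150 to 290 mm, top 128.5 mm high, open at its +y end. From y = 150 mm free rollers slope down 10 degrees towards -y to an end wall at y = -208 mm. Side guides 86 mm apart stand 20 mm above ledge and rollers
- ledge_edge (a point): middle of the ledge's lower edge, where the flat ledge (top 128.5 mm above the table) ends and the rollers begin
- hood (a point): middle of the clear hood's roof, 209 mm above the table. The hood covers the lane's low end, y -66 to -208 mm of the chute, with the closed lid sloping in front, its lower edge at y = -12 mm. A white linkage housing (chute x 51 to 78 mm, y -75 to -5 mm, 203 mm high) stands on the chute's +x side; the pedal sticks out from under it towards +x
- carton: small brown carton, 70 (its x) by 95 (its y) by 55 mm high, about 0.3 kg, origin at the centre of its underside. Starts on the ledge, long side along the lane. On the rollers it runs down by itself in 1 to 3 s; the rising lid pushes a waiting carton back up some 50 mm before it can run under. Fully in, its centre is at about y = -160 mm of the chute
- lid (a joint): angle of the lid (aluminium flap 84 mm wide, 105 mm long, hinged at the hood's top front edge), rad: 0 closed, growing as its lower edge swings out and up; = 3.4 x the pedal's angle. A carton gets under it from about 0.75. It closes by its weight and the pedal's spring and slams if the pedal is let go; faster than 2 rad/s is too fast
- lid_edge (a point): middle of the lid's lower edge
- pedal: steel pedal lever, origin on its hinge 72 mm above the table, x axis along the lever away from the chute, y along the hinge. Pad centre 79 mm from the hinge. Pressing the pad down turns it about its y axis against a return spring and the lid's weight: 5 to 12 N at the pad before the buffer. More than 25 N on the pedal strains the linkage
- pedal_pad (a point): centre of the top of the pedal's ribbed pad (46 mm along the lever, 62 mm across), 83 mm above the table when up. A rubber buffer under the lever stops it; its height is set differently every time: met at 19 to 36 mm of pad travel, to be found by feel. From there the force at the pad rises by some 3 to 6 N per mm. Firmly against it means 2 N or more on the buffer
- tape_roll: bystander: roll of brown tape lying flat beside the pedal, 100 mm across, 48 mm high, origin at the centre of its underside; leave it alone
- spray: bystander: white bottle, 52 mm across, 150 mm tall, standing on the pedal's other side, origin at the centre of its underside; leave it alone
- black_box: bystander: small black product box 80 x 110 x 70 mm, origin at the centre of its underside; leave it alone
- driver: bystander: screwdriver lying flat, origin on its axis; leave it alone
- scanner: bystander: barcode scanner on its stand, 150 mm tall, origin at the centre of its underside; leave it alone
Mind the look-alikes: they are no part of the job. Leave any blue or pink look-alike of the carton alone.

How it is judged:
By the outcome, as a careful person would: the job done as asked, in the order asked, and still so for the second after the job is handed in, with the robot touching nothing.
It also fails if it takes over 64 s, if anything falls off the work surface, if the arm or the gripper's body presses on something with over 40 N, if the wrist force passes 120 N, or if a joint passes its speed limit or range.

## Working session

There is one attempt and no reset: what is moved stays moved. The work goes in short steps, Python scripts to look and compute and a tool call to move; the robot and the scene stay as the last step left them, time stands still between calls to the robot, and variables do not carry over. Pictures are saved under pics/ and viewed, and the job is handed in when it is done.

Besides the shell and the picture viewer there is one more tool, called after "Emit:" by a JSON object that holds its "api" and its "payload", one argument or row to a line. arm_command: Moves the arm, as the interface text tells. Its arguments: {"type":"object","properties":{"commands":{"type":"array","items":{"type":"number"}},"fingers":{"type":"number"}},"required":["commands"]}

```bash
mkdir -p pics; ls; cat > h.py <<'E'
import numpy as np, cv2
from workcell import robot
def cam(n):
    f=robot.grab_frame(n); return f
def ray(f,uv):
    d=np.array([(uv[0]-f['cx'])/f['fx'],(uv[1]-f['cy'])/f['fy'],1.0]); R=np.array(f['R']); t=np.array(f['t'])
    return -R.T@t, R.T@d
def at_z(f,uv,z):
    o,d=ray(f,uv); return o+d*(z-o[2])/d[2]
def tri(f1,u1,f2,u2):
    A=[];b=[]
    for f,u in((f1,u1),(f2,u2)):
        o,d=ray(f,u); d/=np.linalg.norm(d); P=np.eye(3)-np.outer(d,d); A.append(P); b.append(P@o)
    A_=sum(A); X=np.linalg.solve(A_,sum(b)); return X,[round(1000*float(np.linalg.norm(P@X-q)),1) for P,q in zip(A,b)]
def proj(f,X):
    c=np.array(f['R'])@np.array(X)+np.array(f['t']); return np.array([f['fx']*c[0]/c[2]+f['cx'],f['fy']*c[1]/c[2]+f['cy']])
E
python3 - <<'E'
from h import *
np.set_printoptions(precision=4,suppress=True)
F={}
for n in('side','top'):
    f=cam(n);F[n]=f; cv2.imwrite(f'pics/{n}0.png',f['pixels'])
    print(n,'cam at',-np.array(f['R']).T@np.array(f['t']))
    for l in('chute','carton','tape_roll','spray','black_box','driver','scanner','pedal','lid'):
        print(l,[(np.round(d['bbox']).tolist(),round(d['p'],2)) for d in robot.search_frame(l,n)][:4])
L={}
for l in('chute','ledge_edge','hood','lid_edge','pedal','pedal_pad','carton','tape_roll','spray'):
    a=robot.landmark_of(l,'side');b=robot.landmark_of(l,'top')
    print(l,[(np.round(d['uv'],1).tolist(),round(d['p'],2)) for d in a][:3],[(np.round(d['uv'],1).tolist(),round(d['p'],2)) for d in b][:3])
    if a and b: print('   ',tri(F['side'],a[0]['uv'],F['top'],b[0]['uv']))
o=robot.get_obs();print(o, robot.tip_reach)
E
```

```text
pics
side cam at [-0.3773  0.8333  0.9072]
chute [([168.0, 153.0, 309.0, 282.0], 0.68)]
carton [([218.0, 264.0, 256.0, 301.0], 0.84), ([177.0, 202.0, 216.0, 237.0], 0.81), ([125.0, 260.0, 169.0, 299.0], 0.81)]
tape_roll []
spray [([166.0, 150.0, 311.0, 283.0], 0.16)]
black_box [([300.0, 136.0, 335.0, 179.0], 0.61), ([97.0, 219.0, 144.0, 261.0], 0.57)]
driver [([168.0, 153.0, 308.0, 280.0], 0.51), ([333.0, 194.0, 356.0, 206.0], 0.47)]
scanner [([298.0, 136.0, 336.0, 179.0], 0.83), ([216.0, 185.0, 238.0, 201.0], 0.65)]
pedal [([217.0, 187.0, 237.0, 200.0], 0.66)]
lid [([248.0, 172.0, 275.0, 210.0], 0.73)]
top cam at [ 0.3902 -0.0711  1.1575]
chute [([141.0, 142.0, 326.0, 233.0], 0.93)]
carton [([99.0, 193.0, 136.0, 220.0], 0.9), ([144.0, 183.0, 183.0, 212.0], 0.74), ([155.0, 248.0, 190.0, 284.0], 0.61)]
tape_roll [([196.0, 127.0, 231.0, 163.0], 0.62)]
spray [([300.0, 144.0, 320.0, 170.0], 0.56)]
black_box [([108.0, 116.0, 155.0, 152.0], 0.97), ([367.0, 191.0, 381.0, 257.0], 0.34), ([143.0, 184.0, 184.0, 217.0], 0.17)]
driver [([369.0, 191.0, 380.0, 257.0], 0.58)]
scanner [([380.0, 142.
[... 1197 characters left out ...]
97 , -0.099 ]), [49.3, 49.3])
tape_roll [] [([213.3, 145.6], 0.81)]
spray [([225.9, 189.4], 0.63)] [([304.4, 156.8], 0.62)]
    (array([ 0.6754, -0.1501,  0.0232]), [60.6, 60.6])
{'time': 1.9, 'joints': array([ 1.1571,  0.321 , -0.0701,  1.4505,  0.0226,  1.3708, -0.0569]), 'dq': array([ 0.0005,  0.0022,  0.0012,  0.0008, -0.0008, -0.0002,  0.0009]), 'joint_torque': array([ -0.0008, -49.3387,  -0.3818, -31.4569,   0.0133,   0.0015,
        -0.    ]), 'position': array([ 0.2697, -0.5915,  0.2504]), 'tool_rot': array([ 0.8411, -0.5409,  0.0001,  0.0001]), 'wrist_force': array([-0.5213,  0.5499, -0.2161]), 'ft_torque': array([0.0115, 0.0146, 0.0055]), 'gripper_width': 0.08527355971573973} 0.019
```

```bash
python3 - <<'E'
import cv2
for n,(a,b,c,d) in {'side':(130,310,90,360),'top':(105,295,85,445)}.items():
    i=cv2.imread(f'pics/{n}0.png')[a:b,c:d]; s=800/(d-c); s=min(s,600/(b-a)); cv2.imwrite(f'pics/{n}0c.png',cv2.resize(i,None,fx=s,fy=s,interpolation=cv2.INTER_CUBIC))
    print(s)
E
```

```text
2.962962962962963
2.2222222222222223
```

View pics/side0c.png

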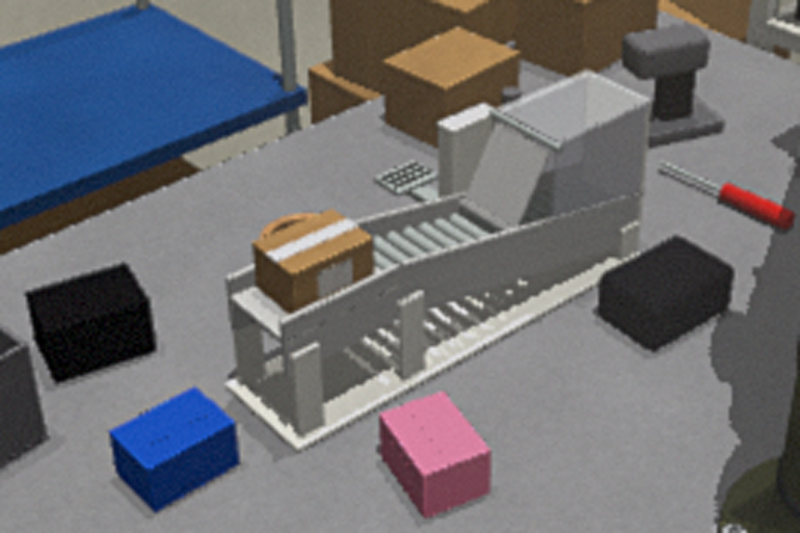

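View pics/top0c.png

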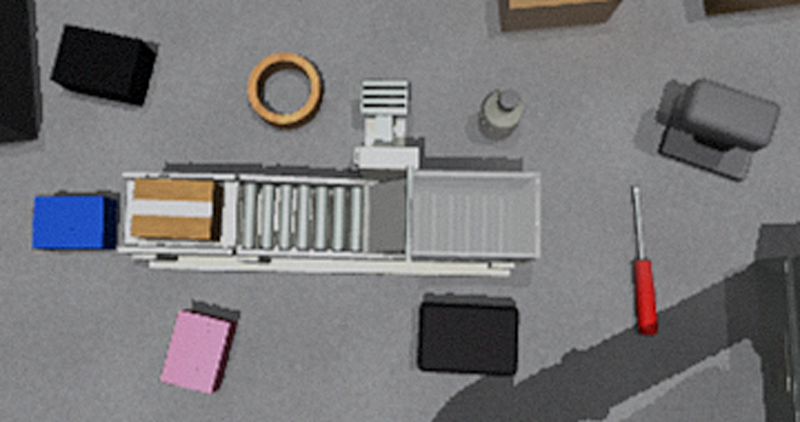

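View pics/top0.png

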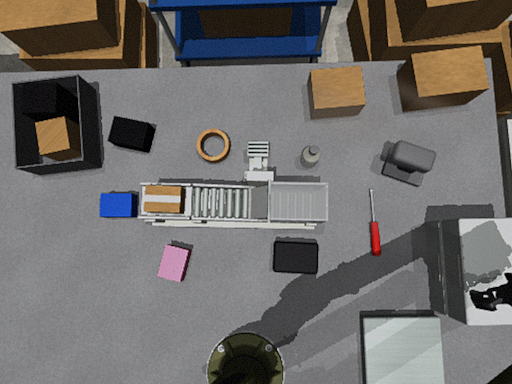

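```bash
cat > fit.py <<'E'
from h import *
from scipy.optimize import least_squares
np.set_printoptions(precision=4,suppress=True)
F={n:cam(n) for n in('side','top')}
obs=[('side',(0,.15,.1285),(213.1,218.4)),('top',(0,.15,.1285),(190.3,202.3)),('side',(0,-.137,.209),(277.9,167.2)),('top',(0,-.137,.209),(295.5,203.7)),('top',(0,0,0),(247.2,204.2)),('side',(0,0,0),(250.7,229.3))]
def W(p,X):
    c,s=np.cos(p[2]),np.sin(p[2]); return np.array([p[0]+c*X[0]-s*X[1],p[1]+s*X[0]+c*X[1],X[2]])
def res(p): return np.concatenate([proj(F[c],W(p,X))-u for c,X,u in obs])
r=least_squares(res,[.49,-.01,0],loss='soft_l1'); p=r.x; print(p,r.fun)
f=F['top']
for n in F:
    im=cv2.resize(F[n]['pixels'],None,fx=3,fy=3,interpolation=cv2.INTER_CUBIC)
    def pt(X): return tuple(int(v) for v in proj(F[n],W(p,X))*3+1)
    for a,b in [((-.043,.29,.1485),(-.043,.15,.1485)),((.043,.29,.1485),(.043,.15,.1485)),((-.043,.15,.1285),(.043,.15,.1285)),((-.043,.29,.1285),(.043,.29,.1285)),((-.065,-.208,0),(-.065,.29,0)),((.051,-.075,.203),(.051,-.005,.203)),((.078,-.075,.203),(.078,-.005,.203)),((.051,-.005,.203),(.078,-.005,.203)),((.051,-.075,.203),(.078,-.075,.203)),((-.043,-.066,.209),(.043,-.066,.209)),((-.043,-.208,.209),(.043,-.208,.209))]:
        cv2.line(im,pt(a),pt(b),(0,0,255),1)
    x0,y0=(130,140) if n=='side' else (90,100)
    cv2.imwrite(f'pics/fit_{n}.png',im[y0*3:y0*3+480,x0*3:x0*3+780])
print('carton',at_z(F['side'],(197.7,226.4),.1285),at_z(F['top'],(168.3,200.1),.1285), tri(F['side'],(197.7,226.4),F['top'],(168.3,200.1)))
print('ctn top bbox corners at z .1835',[at_z(F['top'],u,.1835) for u in((144,186),(183,212))])
print('pad',at_z(F['side'],(229.2,188.5),.083),at_z(F['top'],(259.5,145.3),.083))
print('spray',at_z(F['top'],(304.4,156.8),0),'tape',at_z(F['top'],(213.3,145.6),0))
print('ledge end', W(p,(0,.29,.1285)),'edge',W(p,(0,.15,.1285)))
E
python3 fit.py
```

```text
[ 0.4845 -0.0112 -0.0526] [ 0.4385 -0.4646 -0.5892 -0.8827  4.6684 -1.943   0.2249 -1.6739 -1.0445
  2.6828 -0.0236  3.3456]
carton [0.4912 0.2    0.1285] [0.4973 0.1984 0.1285] (array([0.4964, 0.1981, 0.1252]), [1.6, 1.6])
ctn top bbox corners at z .1835 [array([0.5304, 0.249 , 0.1835]), array([0.4594, 0.1449, 0.1835])]
pad [ 0.6439 -0.0588  0.083 ] [ 0.6579 -0.0574  0.083 ]
spray [ 0.6383 -0.1964  0.    ] tape [0.6812 0.09   0.    ]
ledge end [0.4997 0.2784 0.1285] edge [0.4923 0.1386 0.1285]
```

View pics/fit_top.png

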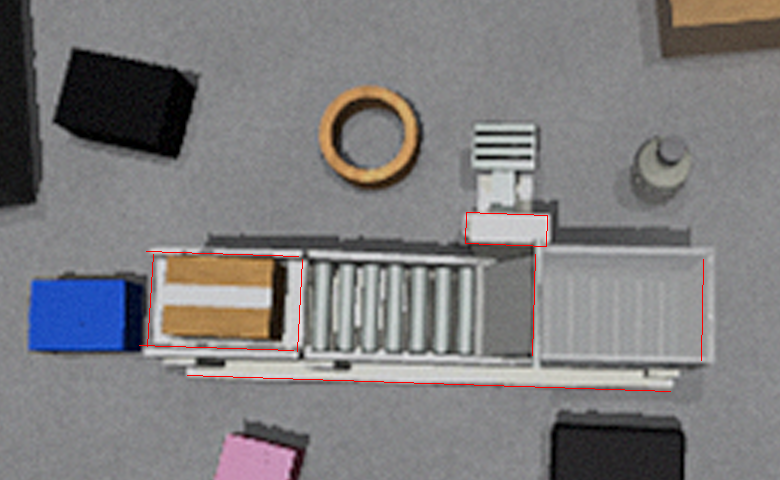

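View pics/fit_side.png

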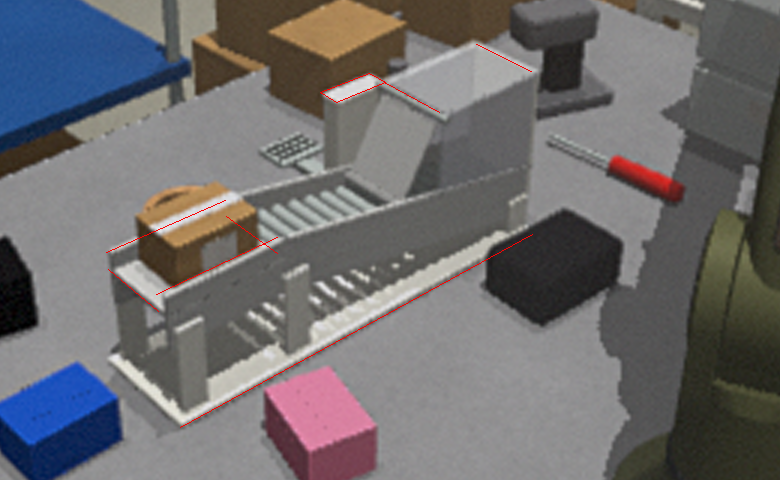

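Emit:
{"api": "arm_command", "payload": {
  "commands": [0,0,-12,-8.5,0,0,-12,-8.5,0,0,-12,-8.5,0,0,-12,-8.5,0,0,-12,-8.5],
  "fingers": 1
}}

```text
time: 2.5
position: [0.2692, -0.5903, 0.3096]
tool_rot: [0.981, -0.193, -0.002, -0.002]
wrist_force: [-0.4, -0.1, -0.4]
gripper_width: 0.0124
```

Emit:
{"api": "arm_command", "payload": {
  "commands": [16,-46,0,-8.5,22,-43,0,-8.5,28,-40,0,-5.3,32,-37,0,0,32,-37,0,0]
}}

```text
time: 3.0
position: [0.4247, -0.4098, 0.3109]
tool_rot: [1.0, -0.002, -0.002, 0.002]
wrist_force: [1.1, 0.2, 0.2]
gripper_width: 0.0001
```

Emit:
{"api": "arm_command", "payload": {
  "commands": [20,-45,0,0,20,-45,0,0,20,-45,0,0,10,-48,0,0,5,-48,0,0]
}}

```text
time: 3.5
position: [0.5037, -0.1741, 0.31]
tool_rot: [1.0, -0.001, -0.0, 0.002]
wrist_force: [1.3, 1.1, 0.8]
gripper_width: 0.0004
```

Emit:
{"api": "arm_command", "payload": {
  "commands": [0,-48,0,0,0,-48,0,0,0,-48,0,0,0,-48,0,0,0,-48,0,0]
}}

```text
time: 4.0
position: [0.5036, 0.0756, 0.31]
tool_rot: [1.0, -0.001, 0.002, 0.003]
wrist_force: [0.2, -0.1, -0.2]
gripper_width: -0.0003
```

Emit:
{"api": "arm_command", "payload": {
  "commands": [0,-48,0,0,0,-48,0,0,0,-48,0,0,0,-48,0,0,0,-30,0,0]
}}

```text
time: 4.5
position: [0.5021, 0.3087, 0.3106]
tool_rot: [1.0, -0.001, 0.005, 0.003]
wrist_force: [-0.4, 0.6, 0.4]
gripper_width: -0.0003
```

Emit:
{"api": "arm_command", "payload": {
  "commands": [-3,8,40,0,0,6,40,0,0,3,35,0,0,0,20,0,0,0,10,0]
}}

```text
time: 5.0
position: [0.4987, 0.3017, 0.1639]
tool_rot: [1.0, 0.006, 0.008, -0.001]
wrist_force: [-1.5, -0.6, 0.3]
gripper_width: -0.0
```

```bash
python3 - <<'E'
from h import *
for n in('side','top'):
    f=cam(n); im=cv2.resize(f['pixels'],None,fx=3,fy=3,interpolation=cv2.INTER_CUBIC)
    x0,y0=(130,140) if n=='side' else (90,100)
    cv2.imwrite(f'pics/a_{n}.png',im[y0*3:y0*3+480,x0*3:x0*3+600])
o=robot.get_obs(); print(o['position'],o['wrist_force'])
E
```

```text
[0.49878908 0.3015527  0.1643769 ] [ 0.63210299 -0.37308803 -0.35892298]
```

View pics/a_side.png

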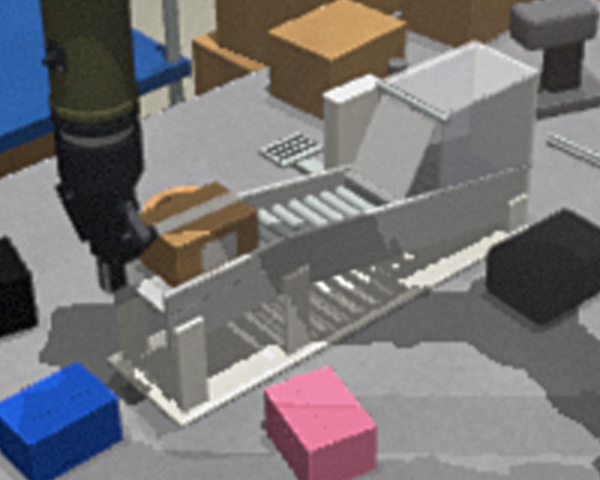

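View pics/a_top.png

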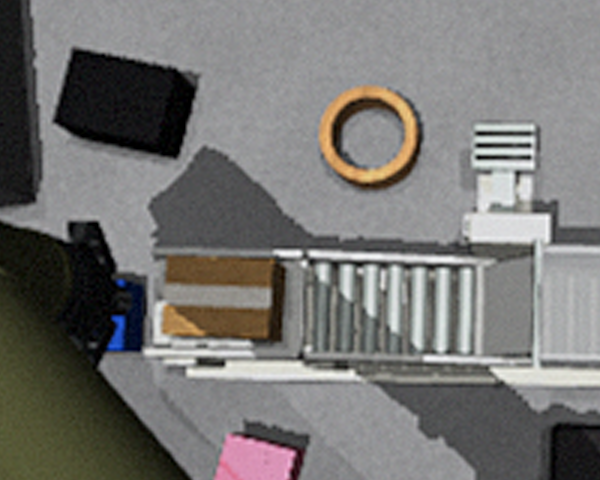

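Emit:
{"api": "arm_command", "payload": {
  "commands": [0,12,0,0,0,12,0,0,0,10,0,0,0,10,0,0,0,10,0,0]
}}

```text
time: 5.6
position: [0.5019, 0.2463, 0.1695]
tool_rot: [1.0, 0.007, 0.011, -0.003]
wrist_force: [-0.2, 1.2, 0.2]
gripper_width: -0.0001
```

Emit:
{"api": "arm_command", "payload": {
  "commands": [-1,10,0,0,-1,10,0,0,0,10,0,0,0,10,0,0,0,8,0,0]
}}

```text
time: 6.1
position: [0.5006, 0.195, 0.1703]
tool_rot: [1.0, 0.006, 0.012, -0.004]
wrist_force: [-0.5, 3.0, 1.1]
gripper_width: 0.0003
```

Emit:
{"api": "arm_command", "payload": {
  "commands": [-1,8,2,0,-1,8,2,0,-1,6,1,0,0,0,0,0]
}}

```text
time: 6.5
position: [0.4983, 0.1691, 0.1649]
tool_rot: [1.0, 0.005, 0.013, -0.003]
wrist_force: [0.0, 0.3, 0.5]
gripper_width: -0.0001
```

```bash
cat > snap.py <<'E'
import sys
from h import *
for n in sys.argv[2:]:
    f=cam(n); im=cv2.resize(f['pixels'],None,fx=3,fy=3,interpolation=cv2.INTER_CUBIC)
    x0,y0=(130,140) if n=='side' else (130,110)
    cv2.imwrite(f'pics/{sys.argv[1]}_{n}.png',im[y0*3:y0*3+420,x0*3:x0*3+600])
o=robot.get_obs(); print(o['time'],o['position'],o['wrist_force'])
E
python3 snap.py b side
```

```text
6.55 [0.49831424 0.16954159 0.16496299] [ 0.92701656 -0.07928709 -0.56172368]
```

View pics/b_side.png

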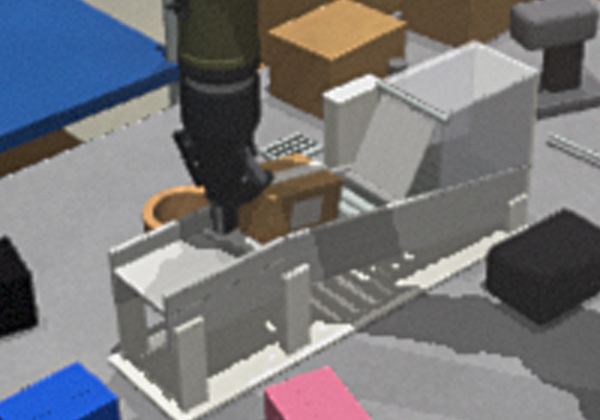

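Emit:
{"api": "arm_command", "payload": {
  "commands": [0,-5,-30,0,0,0,-45,0,0,0,-45,0,10,10,-20,0,30,30,0,0]
}}

```text
time: 7.05
position: [0.531, 0.1376, 0.309]
tool_rot: [1.0, 0.011, 0.01, -0.002]
wrist_force: [0.4, 1.1, 0.6]
gripper_width: -0.0003
```

```bash
python3 - <<'E'
from h import *
import sys
f=cam('top'); im=cv2.resize(f['pixels'],None,fx=5,fy=5,interpolation=cv2.INTER_CUBIC)
x0,y0=170,120
cv2.imwrite('pics/c_top.png',im[y0*5:y0*5+560,x0*5:x0*5+780])
print(at_z(f,(258.3,148),.083))
E
```

```text
[ 0.64990481 -0.05371587  0.083     ]
```

View pics/c_top.png

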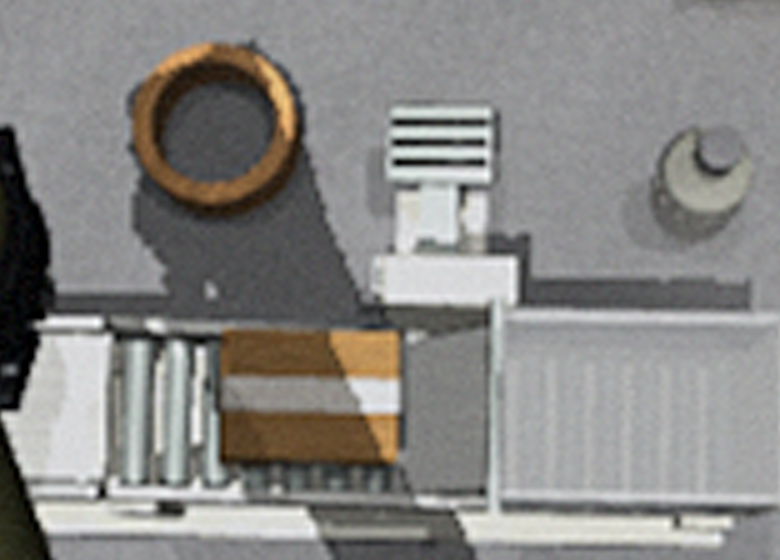

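Emit:
{"api": "arm_command", "payload": {
  "commands": [24,39,0,0,24,39,0,0,24,39,0,0,24,39,0,0,20,32,0,0]
}}

```text
time: 7.6
position: [0.6552, -0.0585, 0.3073]
tool_rot: [1.0, 0.008, 0.009, 0.0]
wrist_force: [0.2, 0.3, 0.5]
gripper_width: -0.0005
```

```bash
python3 -c "
from workcell import robot
o=robot.get_obs();print(o['time'],o['position'],o['tool_rot'],o['wrist_force'],o['joints'])"
```

```text
7.6 [ 0.65518619 -0.05853665  0.30727937] [9.99926994e-01 8.30661105e-03 8.76468137e-03 4.32161381e-04] [0.20029285 0.3114551  0.49013761] [ 0.5886138   0.39193396 -0.73771189  1.33643486  0.26324196  1.49312759
 -0.10969038]
```

Emit:
{"api": "arm_command", "payload": {
  "commands": [-3,-2,45,0,0,0,45,0,0,0,45,0,0,0,35,0,0,0,12,0]
}}

```text
time: 8.1
position: [0.659, -0.0693, 0.1167]
tool_rot: [1.0, 0.001, 0.009, 0.002]
wrist_force: [0.5, -0.7, -0.7]
gripper_width: 0.0001
```

```bash
python3 snap.py d side top
```

```text
8.2 [ 0.65998865 -0.06897019  0.11892919] [-0.32297583 -1.19220277 -0.55141819]
```

View pics/d_side.png

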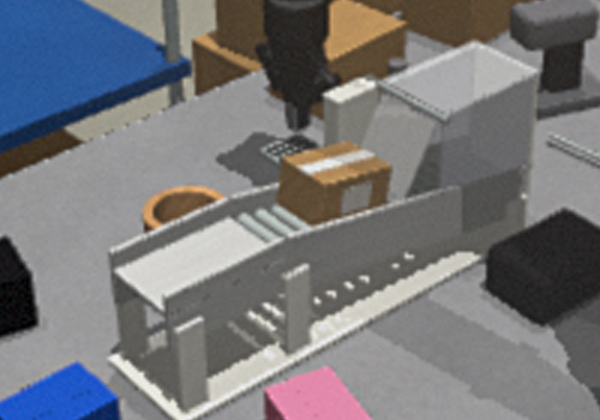

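View pics/d_top.png

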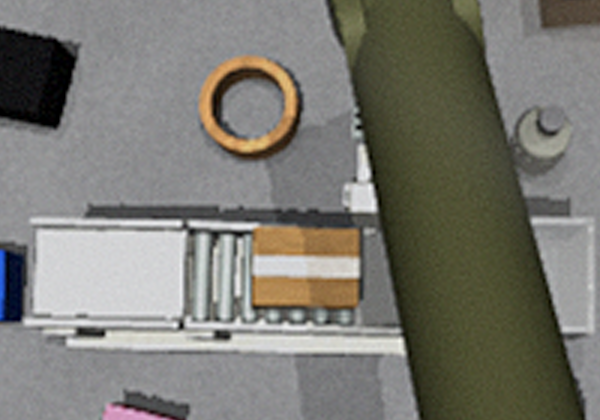

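Emit:
{"api": "arm_command", "payload": {
  "commands": [-7,-10,0,0,-2,-4,3,0,0,0,3,0,0,0,3,0,0,0,0,0]
}}

```text
time: 8.7
position: [0.6551, -0.052, 0.1179]
tool_rot: [1.0, 0.002, 0.016, 0.003]
wrist_force: [1.3, 0.3, -0.1]
gripper_width: -0.0
```

Emit:
{"api": "arm_command", "payload": {
  "commands": [0,0,2,0,0,0,2,0,0,0,0,0]
}}

```text
time: 9.0
position: [0.6559, -0.0526, 0.1145]
tool_rot: [1.0, 0.001, 0.017, 0.003]
wrist_force: [0.7, -0.2, -0.1]
gripper_width: -0.0002
```

Emit:
{"api": "arm_command", "payload": {
  "commands": [-1,0,4,0,-1,0,4,0,-1,0,4,0,0,0,2,0]
}}

```text
time: 9.4
position: [0.654, -0.053, 0.1006]
tool_rot: [1.0, 0.001, 0.018, 0.003]
wrist_force: [-2.3, 0.3, 9.0]
gripper_width: 0.0
```

Emit:
{"api": "arm_command", "payload": {
  "commands": [0,0,3,0,0,0,3,0,0,0,3,0]
}}

```text
time: 9.7
position: [0.6545, -0.0531, 0.0954]
tool_rot: [1.0, 0.001, 0.018, 0.004]
wrist_force: [-4.1, 0.3, 10.1]
gripper_width: 0.0
```

Emit:
{"api": "arm_command", "payload": {
  "commands": [-0.5,0,4,0,-0.5,0,4,0]
}}

```text
time: 9.9
position: [0.6546, -0.053, 0.0909]
tool_rot: [1.0, 0.001, 0.019, 0.005]
wrist_force: [-3.0, 0.5, 9.8]
gripper_width: 0.0002
```

Emit:
{"api": "arm_command", "payload": {
  "commands": [-0.5,0,3,0]
}}

```text
time: 10.0
position: [0.6546, -0.053, 0.0895]
tool_rot: [1.0, 0.001, 0.02, 0.005]
wrist_force: [-2.2, -0.5, 9.8]
gripper_width: -0.0001
```

Emit:
{"api": "arm_command", "payload": {
  "commands": [-0.5,0,3,0]
}}

```text
time: 10.1
position: [0.6546, -0.053, 0.0883]
tool_rot: [1.0, 0.0, 0.02, 0.006]
wrist_force: [-3.6, -0.5, 11.6]
gripper_width: 0.0004
```

Emit:
{"api": "arm_command", "payload": {
  "commands": [-0.5,0,3,0,-0.5,0,3,0]
}}

```text
time: 10.3
position: [0.6543, -0.0529, 0.0851]
tool_rot: [1.0, 0.0, 0.021, 0.007]
wrist_force: [-2.9, -0.2, 7.2]
gripper_width: -0.0003
```

Emit:
{"api": "arm_command", "payload": {
  "commands": [-0.5,0,3,0,-0.5,0,3,0]
}}

```text
time: 10.5
position: [0.654, -0.0529, 0.0816]
tool_rot: [1.0, 0.0, 0.021, 0.007]
wrist_force: [-3.5, 0.3, 8.9]
gripper_width: 0.0001
```

Emit:
{"api": "arm_command", "payload": {
  "commands": [-0.5,0,3,0]
}}

```text
time: 10.6
position: [0.6538, -0.0529, 0.0798]
tool_rot: [1.0, 0.0, 0.022, 0.008]
wrist_force: [-2.4, 0.2, 10.2]
gripper_width: 0.0002
```

Emit:
{"api": "arm_command", "payload": {
  "commands": [-0.5,0,3,0]
}}

```text
time: 10.7
position: [0.6535, -0.0529, 0.0781]
tool_rot: [1.0, 0.0, 0.022, 0.008]
wrist_force: [-3.7, 0.7, 9.1]
gripper_width: 0.0002
```

Emit:
{"api": "arm_command", "payload": {
  "commands": [-0.5,0,3,0]
}}

```text
time: 10.8
position: [0.6537, -0.0528, 0.0766]
tool_rot: [1.0, 0.0, 0.023, 0.008]
wrist_force: [-2.2, 0.7, 9.1]
gripper_width: 0.0
```

Emit:
{"api": "arm_command", "payload": {
  "commands": [-0.5,0,3,0]
}}

```text
time: 10.9
position: [0.6541, -0.0528, 0.0751]
tool_rot: [1.0, 0.0, 0.023, 0.008]
wrist_force: [-2.3, -0.5, 9.3]
gripper_width: 0.0
```

Emit:
{"api": "arm_command", "payload": {
  "commands": [-0.5,0,3,0]
}}

```text
time: 11.0
position: [0.6546, -0.0528, 0.0738]
tool_rot: [1.0, 0.0, 0.025, 0.009]
wrist_force: [-2.7, -0.5, 8.6]
gripper_width: -0.0002
```

Emit:
{"api": "arm_command", "payload": {
  "commands": [-0.5,0,3,0]
}}

```text
time: 11.1
position: [0.6553, -0.0528, 0.0725]
tool_rot: [1.0, 0.0, 0.026, 0.009]
wrist_force: [-2.1, -0.6, 8.2]
gripper_width: -0.0
```

Emit:
{"api": "arm_command", "payload": {
  "commands": [-1.5,0,3,0]
}}

```text
time: 11.2
position: [0.6551, -0.0527, 0.0714]
tool_rot: [1.0, 0.0, 0.027, 0.009]
wrist_force: [-1.9, 0.4, 11.4]
gripper_width: 0.0002
```

Emit:
{"api": "arm_command", "payload": {
  "commands": [-1.5,0,3,0]
}}

```text
time: 11.3
position: [0.655, -0.0528, 0.0708]
tool_rot: [1.0, 0.0, 0.028, 0.01]
wrist_force: [-5.0, -0.7, 15.6]
gripper_width: -0.0003
```

Emit:
{"api": "arm_command", "payload": {
  "commands": [-1.5,0,3,0]
}}

```text
time: 11.4
position: [0.6549, -0.0527, 0.0706]
tool_rot: [0.999, 0.0, 0.03, 0.01]
wrist_force: [-5.1, -1.2, 16.5]
gripper_width: -0.0003
```

Emit:
{"api": "arm_command", "payload": {
  "commands": [-1.5,0,3,0]
}}

```text
time: 11.5
position: [0.6548, -0.0527, 0.0706]
tool_rot: [0.999, 0.0, 0.031, 0.011]
wrist_force: [-3.8, 0.5, 15.8]
gripper_width: -0.0002
```

```bash
python3 - <<'E'
from h import *
for k in range(16):
    f=cam('side')
    o=robot.get_obs()
    if k%4==3: print(o['time'],o['position'].round(4),o['tool_rot'].round(3),o['wrist_force'].round(1))
im=cv2.resize(f['pixels'],None,fx=3,fy=3,interpolation=cv2.INTER_CUBIC)
cv2.imwrite('pics/e_side.png',im[420:840,390:990])
E
```

```text
11.7 [ 0.6549 -0.0527  0.0707] [0.999 0.    0.031 0.011] [-4.4  0.1 15.8]
11.9 [ 0.6549 -0.0527  0.0707] [0.999 0.    0.031 0.011] [-5.2 -0.2 16.2]
12.1 [ 0.6549 -0.0527  0.0707] [0.999 0.    0.031 0.011] [-5.5  0.4 16. ]
12.3 [ 0.6549 -0.0527  0.0707] [0.999 0.    0.031 0.011] [-4.5 -0.7 15.4]
```

View pics/e_side.png

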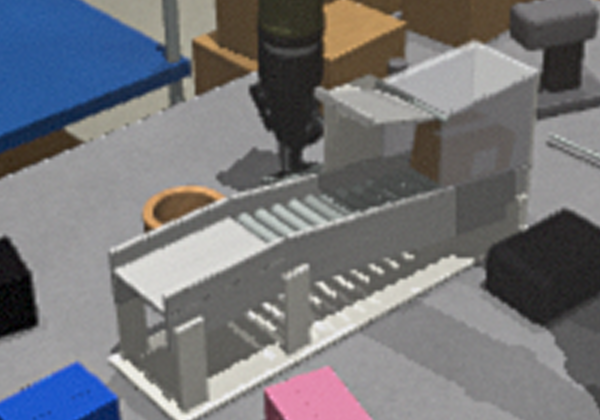

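```bash
python3 - <<'E'
from h import *
for k in range(6): f=cam('side')
im=cv2.resize(f['pixels'],None,fx=7,fy=7,interpolation=cv2.INTER_CUBIC)
p=[.4845,-.0112,-.05]
def W(X):
    c,s=np.cos(p[2]),np.sin(p[2]); return np.array([p[0]+c*X[0]-s*X[1],p[1]+s*X[0]+c*X[1],X[2]])
# predicted carton at y=-160, rollers slope
th=np.radians(10); z0=.1285-(.15+.16)*np.tan(th)
for yy,col in((-.160,(0,255,0)),):
    C=[]
    for a,b,h in [(-1,-1,0),(-1,1,0),(-1,1,1),(-1,-1,1),(1,-1,1),(1,1,1)]:
        ly=b*.0475;lz=h*.055
        C.append(tuple(int(v) for v in proj(f,W((a*.035,yy+ly*np.cos(th)-lz*np.sin(th),z0+ly*np.sin(th)+lz*np.cos(th))))*7+3))
    for i,j in((0,1),(1,2),(2,3),(3,0),(3,4),(4,5),(5,2)): cv2.line(im,C[i],C[j],col,1)
cv2.imwrite('pics/f_side.png',im[150*7:150*7+420,235*7:235*7+600])
o=robot.get_obs(); print(o['time'],o['position'],o['wrist_force'])
E
```

```text
12.6 [ 0.65486508 -0.05270564  0.07066055] [-4.67241791 -0.4901891  15.65315065]
```

View pics/f_side.png

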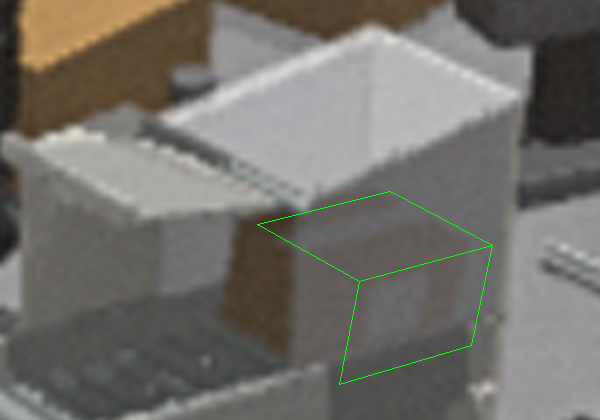

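```bash
python3 - <<'E'
from h import *
f0=cam('side')
for k in range(18): f=cam('side')
im=cv2.resize(f['pixels'],None,fx=7,fy=7,interpolation=cv2.INTER_CUBIC)
cv2.imwrite('pics/g_side.png',im[150*7:150*7+420,235*7:235*7+600])
d=cv2.absdiff(f['pixels'],f0['pixels'])[165:215,260:312]; print(d.mean(),d.max())
print([(x['bbox'],x['p']) for x in robot.search_frame('carton','side')])
o=robot.get_obs(); print(o['time'],o['position'],o['wrist_force'])
E
```

```text
1.9691025641025641 10
[([219.5, 264.7, 258.0, 300.5], 0.88), ([127.3, 259.3, 168.2, 302.9], 0.67), ([269.7, 182.2, 278.5, 198.9], 0.58)]
13.6 [ 0.65488268 -0.05268486  0.0706975 ] [-5.25499594  0.4998261  16.48841191]
```

View pics/g_side.png

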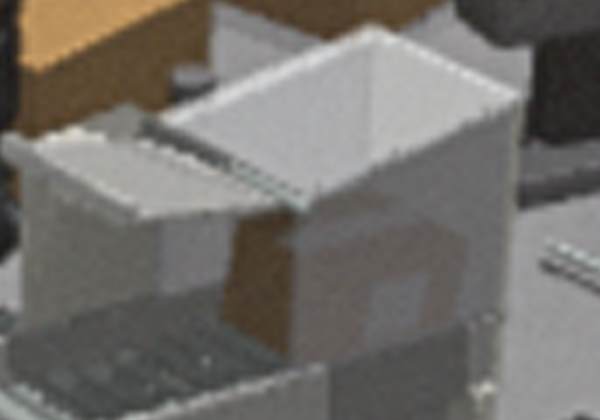

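```bash
python3 - <<'E'
import cv2,numpy as np
im=cv2.imread('pics/g_side.png')
c=im[190:400,215:530].astype(float)
g=np.clip((c-60)*3,0,255).astype(np.uint8)
cv2.imwrite('pics/g2.png',cv2.resize(g,None,fx=2.5,fy=2.5))
E
```

```text
(no output)
```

View pics/g2.png

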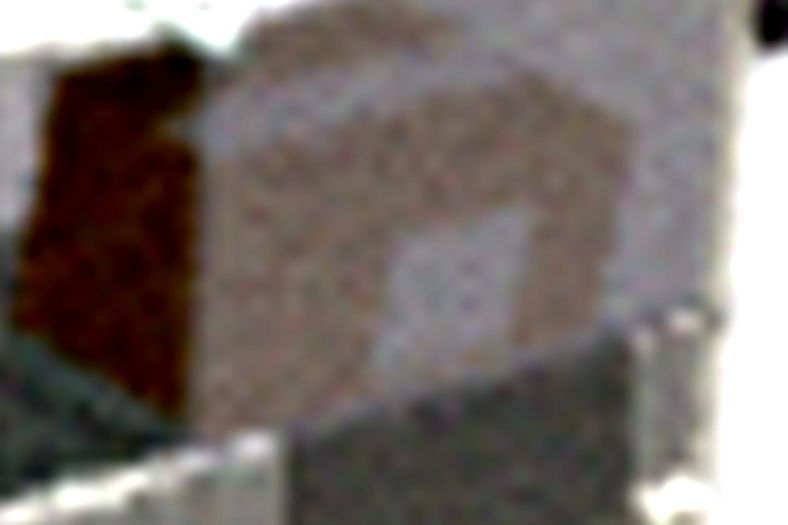

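Emit:
{"api": "arm_command", "payload": {
  "commands": [0,0,2,0,0,0,1.5,0,0,0,1,0,0,0,0.5,0]
}}

```text
time: 14.0
position: [0.6603, -0.0527, 0.0743]
tool_rot: [0.999, 0.0, 0.037, 0.013]
wrist_force: [-4.2, 0.9, 7.9]
gripper_width: -0.0002
```

Emit:
{"api": "arm_command", "payload": {
  "commands": [0,0,0.5,0,0,0,0.5,0,0,0,0.5,0,0,0,0.5,0]
}}

```text
time: 14.4
position: [0.6635, -0.0526, 0.0786]
tool_rot: [0.999, -0.0, 0.041, 0.014]
wrist_force: [-4.1, -0.1, 6.7]
gripper_width: -0.0002
```

Emit:
{"api": "arm_command", "payload": {
  "commands": [-2,0,0.3,0,-2,0,0.3,0,-2,0,0.3,0,-2,0,0.3,0,-2,0,0.3,0]
}}

```text
time: 14.9
position: [0.6637, -0.0527, 0.086]
tool_rot: [0.998, -0.0, 0.053, 0.015]
wrist_force: [0.2, -0.3, 6.5]
gripper_width: -0.0002
```

Emit:
{"api": "arm_command", "payload": {
  "commands": [-1,0,0.3,0,-1,0,0.3,0,-1,0,0.3,0,-1,0,0.3,0,-1,0,0.3,0]
}}

```text
time: 15.4
position: [0.6637, -0.0526, 0.0908]
tool_rot: [0.998, -0.0, 0.06, 0.016]
wrist_force: [-0.9, -0.1, 5.2]
gripper_width: 0.0
```

Emit:
{"api": "arm_command", "payload": {
  "commands": [0,0,0.3,0,0,0,0.3,0,0,0,0.3,0,0,0,0.3,0,0,0,0.3,0]
}}

```text
time: 15.9
position: [0.664, -0.0526, 0.0929]
tool_rot: [0.998, -0.0, 0.06, 0.017]
wrist_force: [-1.3, -1.1, 5.9]
gripper_width: -0.0001
```

Emit:
{"api": "arm_command", "payload": {
  "commands": [0,0,0.2,0,0,0,0.2,0,0,0,0.2,0,0,0,0.2,0,0,0,0.2,0]
}}

```text
time: 16.4
position: [0.6639, -0.0525, 0.0933]
tool_rot: [0.998, -0.0, 0.06, 0.017]
wrist_force: [-1.5, 0.4, 4.7]
gripper_width: 0.0001
```

Emit:
{"api": "arm_command", "payload": {
  "commands": [0,0,-0.8,0,0,0,-0.8,0,0,0,-0.8,0,0,0,-0.8,0,0,0,-0.8,0]
}}

```text
time: 16.9
position: [0.6637, -0.0525, 0.0974]
tool_rot: [0.998, -0.0, 0.06, 0.017]
wrist_force: [-0.9, -0.6, 3.8]
gripper_width: -0.0003
```

Emit:
{"api": "arm_command", "payload": {
  "commands": [0,0,-0.8,0,0,0,-0.8,0,0,0,-0.8,0,0,0,-0.8,0,0,0,-0.8,0]
}}

```text
time: 17.4
position: [0.6633, -0.0525, 0.1014]
tool_rot: [0.998, -0.0, 0.061, 0.017]
wrist_force: [-0.5, -0.7, 2.9]
gripper_width: 0.0002
```

Emit:
{"api": "arm_command", "payload": {
  "commands": [0,0,-0.8,0,0,0,-0.8,0,0,0,-0.8,0,0,0,-0.8,0,0,0,-0.8,0]
}}

```text
time: 17.9
position: [0.6621, -0.0523, 0.104]
tool_rot: [0.998, -0.0, 0.06, 0.017]
wrist_force: [0.4, -0.3, 1.1]
gripper_width: 0.0001
```

Emit:
{"api": "arm_command", "payload": {
  "commands": [0,0,-1,0,0,0,-1,0,0,0,-1,0,0,0,-1,0,0,0,-1,0]
}}

```text
time: 18.4
position: [0.661, -0.052, 0.1086]
tool_rot: [0.998, -0.0, 0.059, 0.017]
wrist_force: [-1.6, -1.1, 0.1]
gripper_width: 0.0001
```

```bash
python3 snap.py h side
```

```text
18.45 [ 0.66112671 -0.05201463  0.10882753] [-0.14017827 -0.33304407  0.70443578]
```

View pics/h_side.png

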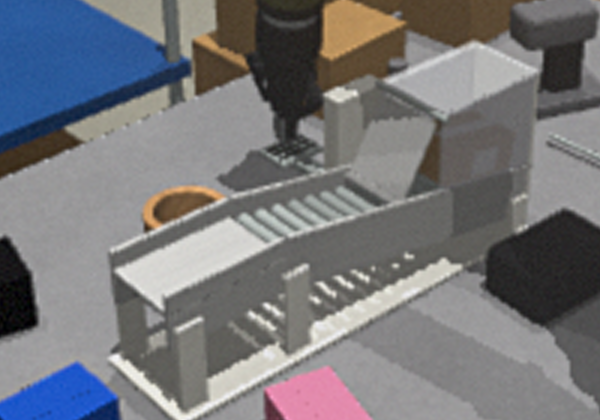

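Emit:
{"api": "arm_command", "payload": {
  "commands": [0,0,-5,0,1,0,-15,0,3,0,-30,0,4,0,-40,0,4,0,-40,0]
}}

```text
time: 18.95
position: [0.6538, -0.0477, 0.2397]
tool_rot: [0.998, 0.0, 0.054, 0.016]
wrist_force: [0.1, 0.4, -0.1]
gripper_width: 0.0002
```

Emit:
{"api": "arm_command", "payload": {
  "commands": [4,0,-30,0,0,0,0,0,0,0,0,0]
}}

```text
time: 19.25
position: [0.6575, -0.0451, 0.2828]
tool_rot: [0.998, 0.001, 0.061, 0.017]
wrist_force: [-0.3, -0.1, -0.8]
gripper_width: 0.0
```

```bash
python3 snap.py i side top; python3 -c "
from workcell import robot
print(robot.get_obs()['dq'].round(3))"
```

```text
19.35 [ 0.65742794 -0.04500828  0.28181946] [ 0.32477337 -1.2792922  -0.45836455]
[-0.001  0.019  0.01   0.026  0.     0.    -0.002]
```

View pics/i_side.png

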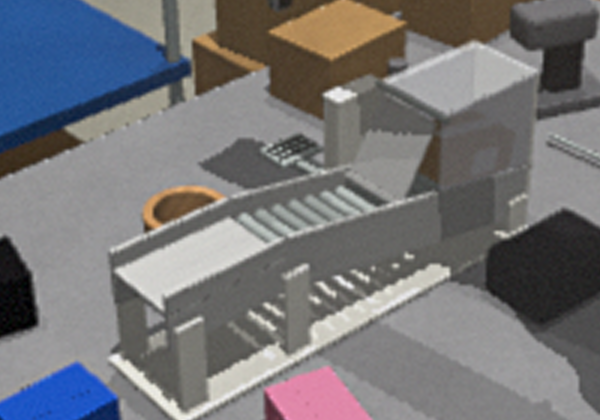

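View pics/i_top.png

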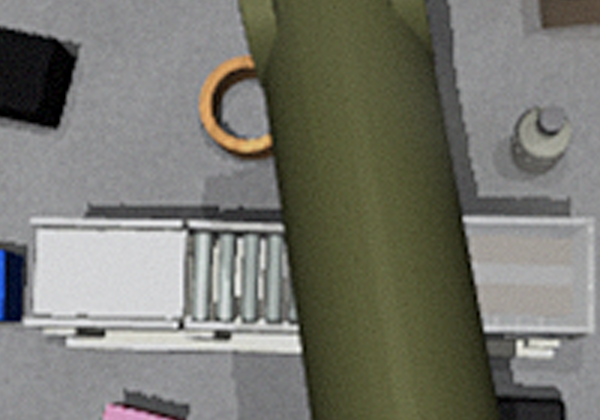

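The lid is closed and the carton sits in the hood, up against the end wall (top view, about x 470–575). The pedal is up and the bystanders are where they were. I'm handing in.

```bash
python3 -c "
from workcell import robot
print(robot.close_job())"
```

```text
the job is handed in; nothing more can be done
None
```

The carton is in under the hood with the lid closed behind it. I handed the job in at about 19.4 s, with the gripper clear above the pedal.

- **Carton onto the rollers:** I pushed the brown carton off the ledge with about 3 N at the wrist. A picture showed it waiting at the closed lid before I pressed the pedal.
- **Pedal down:** I met the buffer at about 31 mm of pad travel. The force rose from about 9 N to 16 N, so roughly 7 N was on the buffer. I held it there for about 2 s, until pictures 1 s apart showed the carton no longer moving.
- **Pedal up:** I eased it back at about 10 mm/s, mostly under 0.5 rad/s at the lid. It never slammed.

**Last checks:** the pictures show the lid closed, the carton against the end wall, the pedal up, and the bystanders in view unmoved. After lift-off the wrist force was zero within its noise.

**Disagreements and gaps:**
- I measured the carton's centre at about y = -153 mm, against the stated -160 mm. That fits a tilted carton touching the end wall, within my chute-pose error of a few mm.
- The tool tilted by about 7° while easing the pedal up. It stayed on the pad, and the tilt did no harm.
- In the last top picture the arm hid the lid and the pedal, so for those two I relied on the side camera.

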